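Pack the terminal kit and lock its cover

ROBOT

A 6-joint arm with a two-finger parallel gripper is mounted at the origin on a cart in front of the work surface, level with it; the furniture and walls round the work are solid. World frame = base frame: x ahead of the robot, y to its left, z up, the work surface at z = 0. Lengths are in m, angles in rad, forces in N, time in s.
With the tool pointing down it reaches from about 0.35 to 0.925 m from the base axis. Payload 6.4 kg.
Tool frame: the origin (TCP) lies at the very end of the fingers, on their centre line; the grasp point (between the pads) lies 19 mm behind it; z points along the fingers, y is the line along which they close (so a half turn about z gives the same grasp; the last joint's range is limited). The gripper opens to 85 mm and grips with 20 to 120 N. Pads are 22 mm wide; open, the fingers measure 114 mm over their backs; the gripper's body (76 mm by 85 mm) begins 54 mm behind the grasp point. The pads swing forward as they close: fully open they stand 13 mm farther back than shut.
Start: joints at [-1.363, 0.245, 1.558, -0, 1.339, -0.174], TCP at [0.242, -0.603, 0.231] pointing down, gripper open.
Joint ranges: [-3.13, 3.13], [-1.02, 2.26], [0.13, 2.54], [-0.95, 4.09], [0.21, 2.88], [-2.74, 2.74]. Speed limits (rad/s): [2.57, 2.57, 3.14, 3.14, 3.14, 3.14].

INTERFACE

Orientations are given as a unit quaternion [x, y, z, w].
In Python, from workcell import ctrl gives the robot as it stands. Calls block until the motion is done:
- ctrl.move_pose(position, orientation): joint-space move of the TCP to a pose.
- ctrl.move_linear(position, frame=None, max_speed=0.15, until_force=None): straight line of the TCP; frame=None keeps the orientation; max_speed is the mean speed in m/s. With until_force (N) it stops when the force on the tool has changed by that much, and returns True; else False.
- ctrl.move_joints(angles): joint-space move.
- ctrl.grip(opening): finger opening in m; the grip force is fixed at half the most; returns when the fingers have stopped.
- ctrl.sleep(seconds).
- ctrl.inverse_kinematics(position, orientation): joint angles nearest the present ones, or None.
- ctrl.camera(name): name is "scene" or "top" or "wrist"; returns (picture, depth): 480x640x3 uint8, blue, green, red; 480x640 float32, m along the optical axis (not along the pixel's ray), 0 where there is no reading.
- ctrl.camera_info(name): a dict with "camera_matrix" (3x3 intrinsics, pixels), "view" (4x4, takes a point from world to camera coordinates). Camera axes: x right, y down, z forward; pixel columns grow to the right and rows downward; lengths in m; the calibration is good to about 2 mm. A picture is of the moment at which its call begins: read the wrist's pose just before it. camera_info takes no time and is no camera call; for the wrist camera it gives the pose at the moment of the call.
A pose or a line that the arm cannot do raises ctrl.IKError and nothing moves.
- ctrl.sign_off(): hands the job in; it is judged then, once.
Readings, each from a call of its own:
- ctrl.read_clock(): time.
- ctrl.read_joint_positions(): joint angles.
- ctrl.read_joint_velocities(): joint speeds.
- ctrl.read_effort(): joint torques, N m.
- ctrl.read_position(): TCP position.
- ctrl.read_ee_rot(): TCP orientation.
- ctrl.read_wrist_force(): force on the tool from outside, world axes, zero at the start.
- ctrl.read_wrist_torque(): the same for the moment, N m.
- ctrl.read_width(): finger opening in m.
- ctrl.read_grasp_force(): force on a finger pad.
Only numpy, scipy, OpenCV 4.12 (cv2) and the standard library are available. Lean on these libraries where they do the work, as an engineer would, in place of code of your own. Each camera call takes 0.05 s, during which the arm holds its last target. There are 200 camera calls.

TASK

Pack the terminal kit: lift the lever out of its notch, slide the cover fully open and let the lever drop into the other notch, then sort the loose plugs onto the bay floors, long green ones in the rear bay, short orange ones in the front bay. When all plugs are in, lift the lever again, slide the cover back over them and let it drop home in its first notch; then lay the two long yellow-handled screwdrivers flat in the uncovered bed, both straight along it with the blades pointing to the rear, away from the lever. Leave the solder reel, the block battery and the stubby screwdriver where they are.

Things in the scene. Friction and masses are not known exactly. Their poses are not given: they have to be found in the camera images.
- kit: Fixed grey open case, 210 (x) by 256 mm (y), origin under its centre on the bench; x points from the front (lever side, nearest the robot) to the rear, y left. Walls 5 mm, top 26 mm up, inner floor 4 mm up. Right half (y < 0): front and rear plug bays; left half: screwdriver bed. Outside the front wall a dark gate bracket with two 20 mm notches, 124 mm apart, for the lever's tongue.
- front_bay (a point): Centre of the inner floor of the front bay (for the orange plugs), 99 mm (kit x) by 120 mm (kit y) inside, 22 mm deep. Axes as the kit's.
- rear_bay (a point): Centre of the inner floor of the rear bay (for the green plugs), 99 mm (kit x) by 120 mm (kit y) inside, 22 mm deep. Axes as the kit's.
- bed (a point): Centre of the inner floor of the screwdriver bed, 202 mm (kit x) by 120 mm (kit y) inside, 22 mm deep, with a ridge 6 mm high and 5 mm wide along x through the middle that parts it into two lanes (middle of each lane about 30 mm either side of the ridge). Axes as the kit's.
- cover (a joint): Slide of the aluminium cover (202 by 122 mm, underside 28 mm and top 31 mm above the bench), m: 0 = closed, over the two plug bays; 0.124 = open, over the screwdriver bed. It moves along the kit's +y as it opens, against about 1 N, and stays where it is left.
- lever (a joint): Lift of the lever, rad: 0 = down, tongue in a notch, cover locked; 0.2 = fully lifted. It turns about the kit's y axis at a pivot on the cover 179 mm behind the grip. The tongue clears the gate above 0.07 rad; raise the grip 22 to 28 mm to slide the cover. Let go, it falls by its weight (about 1 N at the grip) and enters a notch if the cover is within 4 mm of an end of its travel.
- lever_grip (a point): Grip of the lever, a black upright paddle 14 mm thick (kit y), 32 mm long (kit x), 36 mm high, nothing beside it; this point is on its middle plane, 3 mm above its middle, 63 mm above the bench and 119 mm in front of the kit's centre when down. It travels with the cover. y axis across the thin side.
- green0_mid (a point): Long green six-pole terminal plug, 17 mm deep (its x), 32 mm long (its y), 15 mm high (its z); this point is its centre, 6 to 7 mm above the surface it stands on. 10 to 30 g. It can be gripped across x or y. May be absent.
- green1_mid (a point): Long green six-pole terminal plug, 17 mm deep (its x), 32 mm long (its y), 15 mm high (its z); this point is its centre, 6 to 7 mm above the surface it stands on. 10 to 30 g. It can be gripped across x or y. May be absent.
- orange0_mid (a point): Short orange three-pole terminal plug, 17 mm deep (its x), 17 mm long (its y), 13 mm high (its z); this point is its centre, 6 to 7 mm above the surface it stands on. 10 to 30 g. It can be gripped across x or y. May be absent.
- orange1_mid (a point): Short orange three-pole terminal plug, 17 mm deep (its x), 17 mm long (its y), 13 mm high (its z); this point is its centre, 6 to 7 mm above the surface it stands on. 10 to 30 g. It can be gripped across x or y. May be absent.
- orange2_mid (a point): Short orange three-pole terminal plug, 17 mm deep (its x), 17 mm long (its y), 13 mm high (its z); this point is its centre, 6 to 7 mm above the surface it stands on. 10 to 30 g. It can be gripped across x or y. May be absent.
- orange3_mid (a point): Short orange three-pole terminal plug, 17 mm deep (its x), 17 mm long (its y), 13 mm high (its z); this point is its centre, 6 to 7 mm above the surface it stands on. 10 to 30 g. It can be gripped across x or y. May be absent.
- driver0_handle (a point): Long yellow-handled screwdriver, 174 mm long, about 60 g, lying; this point is the middle of the handle (round, 18 mm thick, 83 mm long, about 9 mm above the surface it lies on; near the centre of mass). Its x axis points along the tool to the blade.
- driver0_tip (a point): Tip of the same screwdriver's 4.4 mm thick steel blade, on its axis, 125 mm ahead of the handle's middle.
- driver1_handle (a point): Long yellow-handled screwdriver, 174 mm long, about 60 g, lying; this point is the middle of the handle (round, 18 mm thick, 83 mm long, about 9 mm above the surface it lies on; near the centre of mass). Its x axis points along the tool to the blade.
- driver1_tip (a point): Tip of the same screwdriver's 4.4 mm thick steel blade, on its axis, 125 mm ahead of the handle's middle.
- reel: Solder reel standing on its flange, 52 mm across, 34 mm high. Not part of the job. Origin at the centre of its underside.
- block_battery: Block battery, 18 by 27 by 48 mm, standing. Not part of the job. Origin at the centre of its underside.
- stubby: Stubby screwdriver with red handle, 74 mm long, lying. Not part of the job. Origin at the centre of its underside.
Mind the look-alikes: they are no part of the job. What is shaped like the part that bears driver1_handle but purple is not meant.

How it is judged:
On the way, in this order (a step that is already met when the one before it is completed fails the run):
1. the cover is fully open and the lever is down in the open notch (value of joint cover above 0.117 m and value of joint lever below 0.025 rad), for 0.2 s.
2. every green plug is in the rear bay and every orange plug in the front bay (x of green0_mid in the frame of rear_bay between -0.05 and 0.05 m and y of green0_mid in the frame of rear_bay between -0.06 and 0.06 m and z of green0_mid in the frame of rear_bay between 0 and 0.02 m and linear speed of each of green0, green1, orange0, orange1, orange2, orange3 below 0.03 m/s and x of green1_mid in the frame of rear_bay between -0.05 and 0.05 m and y of green1_mid in the frame of rear_bay between -0.06 and 0.06 m and z of green1_mid in the frame of rear_bay between 0 and 0.02 m and x of orange0_mid in the frame of front_bay between -0.05 and 0.05 m and y of orange0_mid in the frame of front_bay between -0.06 and 0.06 m and z of orange0_mid in the frame of front_bay between 0 and 0.02 m and x of orange1_mid in the frame of front_bay between -0.05 and 0.05 m and y of orange1_mid in the frame of front_bay between -0.06 and 0.06 m and z of orange1_mid in the frame of front_bay between 0 and 0.02 m and x of orange2_mid in the frame of front_bay between -0.05 and 0.05 m and y of orange2_mid in the frame of front_bay between -0.06 and 0.06 m and z of orange2_mid in the frame of front_bay between 0 and 0.02 m and x of orange3_mid in the frame of front_bay between -0.05 and 0.05 m and y of orange3_mid in the frame of front_bay between -0.06 and 0.06 m and z of orange3_mid in the frame of front_bay between 0 and 0.02 m), for 0.2 s.
3. the cover is closed over the bays and the lever is down in the closed notch (value of joint cover below 0.007 m and value of joint lever below 0.025 rad), for 0.2 s.
At the end, for the whole second after the job is handed in: Green plugs inside the rear bay, orange in the front bay, centres under 20 mm above the floor; cover within 7 mm of closed, lever under 0.025 rad; both screwdrivers at rest on the bed floor, within 0.2 rad of the kit x axis, tips 30 to 100 mm behind the bed centre (all of step 2 and all of step 3 and y of driver0_handle in the frame of bed between -0.058 and 0.058 m and x of driver0_handle in the frame of bed between -0.08 and 0 m and z of driver0_handle in the frame of bed between 0 and 0.02 m and x of driver0_tip in the frame of bed between 0.03 and 0.1 m and z of driver0_tip in the frame of bed between -0.004 and 0.022 m and angle between the x axis of each of driver0_handle, driver1_handle and the x axis of bed, either way round below 0.2 rad and linear speed of each of driver0, driver1 below 0.03 m/s and y of driver1_handle in the frame of bed between -0.058 and 0.058 m and x of driver1_handle in the frame of bed between -0.08 and 0 m and z of driver1_handle in the frame of bed between 0 and 0.02 m and x of driver1_tip in the frame of bed between 0.03 and 0.1 m and z of driver1_tip in the frame of bed between -0.004 and 0.022 m); the robot touches nothing.
It fails at once if the solder reel is moved more than 30 mm (distance of reel from where it was at the start of the episode above 0.03 m).
It fails at once if the block battery is moved more than 30 mm (distance of block_battery from where it was at the start of the episode above 0.03 m).
It fails at once if the stubby screwdriver is moved more than 30 mm (distance of stubby from where it was at the start of the episode above 0.03 m).
Of green0, green1 only 1 to 2 are there at a start; the rules pass over those that are not, and their reading is None.
Of orange0, orange1, orange2, orange3 only 2 to 4 are there at a start; the rules pass over those that are not, and their reading is None.
At some moment in a run one of green0, green1, orange0, orange1, orange2, orange3, driver0, driver1 may be knocked a few centimetres aside while the robot is not near it.
Once in a run the grip may slacken for a moment while it holds something.
It also fails if it takes over 210 s, if anything falls off the work surface, if the arm or the gripper's body presses on something with over 40 N, if the wrist force passes 120 N, or if a joint passes its speed limit or range.

## Working session

There is one attempt and no reset: what is moved stays moved. The work goes in short steps, each a Python script; the robot and the scene stay as the last script left them, time stands still between calls to the robot, and variables do not carry over. Pictures are saved under pics/ and viewed, at most 14 in all, crops included, and the job is handed in when it is done.

```bash
ls; mkdir -p pics
python3 - <<'E'
from workcell import ctrl
import cv2,numpy as np
for n in("top","scene"):
    p,d=ctrl.camera(n);cv2.imwrite(f"pics/{n}0.png",p);np.save(f"pics/{n}0.npy",d)
    i=ctrl.camera_info(n);print(n,np.round(i["camera_matrix"],1).tolist(),np.round(i["view"],3).tolist())
print(ctrl.read_clock(),ctrl.read_ee_rot())
E
```

```text
pics
top [[508.9, 0.0, 315.1], [0.0, 508.9, 235.5], [0.0, 0.0, 1.0]] [[0.434, -0.901, -0.004, -0.229], [-0.836, -0.402, -0.374, 0.562], [0.335, 0.166, -0.928, 1.365], [0.0, 0.0, 0.0, 1.0]]
scene [[596.8, 0.0, 317.0], [0.0, 596.8, 243.2], [0.0, 0.0, 1.0]] [[-0.703, -0.711, 0.009, 0.44], [-0.483, 0.468, -0.74, 0.322], [0.522, -0.525, -0.673, 1.286], [0.0, 0.0, 0.0, 1.0]]
0.1 [ 9.81834184e-01  1.89738687e-01 -2.06174314e-05 -9.30150072e-04]
```

View pics/top0.png

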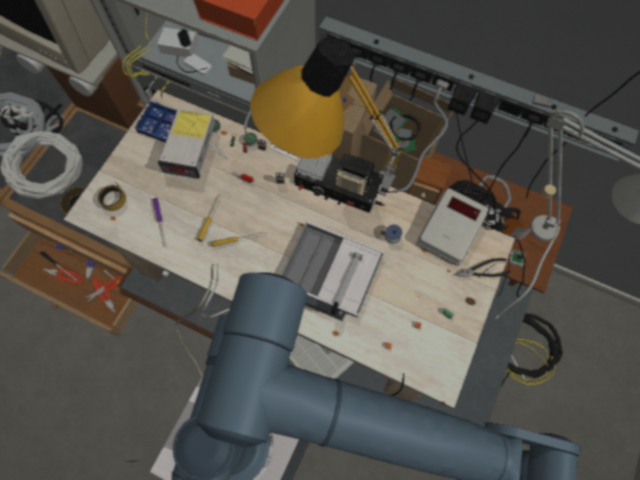

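View pics/scene0.png

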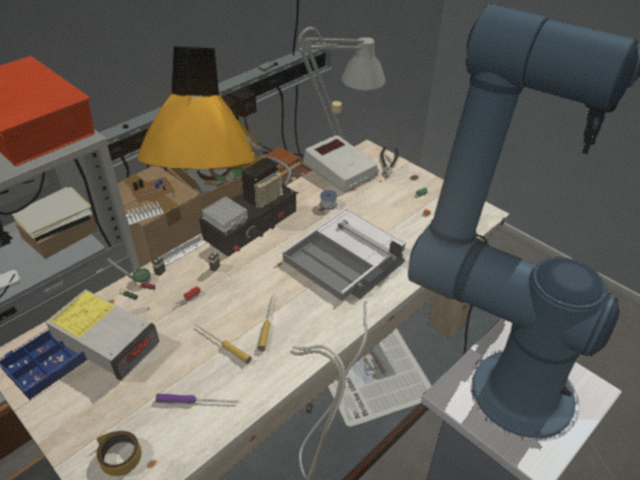

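```bash
cat > h.py <<'E'
from workcell import ctrl
import cv2,numpy as np
from scipy.spatial.transform import Rotation as R
def proj(info,P):
    c=info["view"][:3,:3]@np.array(P,float)+info["view"][:3,3]; q=info["camera_matrix"]@c; return q[:2]/q[2]
def ray(info,u,v,z):
    K=np.array(info["camera_matrix"]);V=np.array(info["view"]);Rm=V[:3,:3];o=-Rm.T@V[:3,3]
    r=Rm.T@np.linalg.solve(K,[u,v,1]); return o+r*(z-o[2])/r[2]
E
python3 - <<'E'
from h import *
i=ctrl.camera_info("top");p=cv2.imread("pics/top0.png")
a=cv2.resize(p[260:400,320:520],(800,560),interpolation=cv2.INTER_CUBIC)
b=cv2.resize(p[110:260,80:280],(800,600),interpolation=cv2.INTER_CUBIC)
cv2.imwrite("pics/a.png",a);cv2.imwrite("pics/b.png",b)
for n,u,v,z in[("o",336,333,.006),("o",388,345,.006),("o",417,325,.006),("g",446,313,.006),("?",470,301,.006),("?",449,271,0.006),("blk",339,308,.06),("c",382,262,.026),("c",346,318,.026),("c",313,224,.026),("g?",232,141,0),("x",246,178,0),("dr",205,228,.009),("dr",225,241,.009),("purple",156,210,.009),("bat",281,177,.0)]:
    print(n,u,v,np.round(ray(i,u,v,z),3))
d=np.load("pics/top0.npy")
for u,v in[(290,100),(330,60),(262,110),(310,120)]:
    z=d[v,u];V=i["view"];c=np.linalg.solve(i["camera_matrix"],[u,v,1])*z;print("lamp",np.round(V[:3,:3].T@(c-V[:3,3]),3))
E
```

```text
o 336 333 [ 0.396 -0.131  0.006]
o 388 345 [ 0.429 -0.279  0.006]
o 417 325 [ 0.519 -0.333  0.006]
g 446 313 [ 0.589 -0.396  0.006]
? 470 301 [ 0.654 -0.448  0.006]
? 449 271 [ 0.714 -0.36   0.006]
blk 339 308 [ 0.454 -0.111  0.06 ]
c 382 262 [ 0.646 -0.166  0.026]
c 346 318 [ 0.444 -0.139  0.026]
c 313 224 [0.668 0.075 0.026]
g? 232 141 [0.834 0.46  0.   ]
x 246 178 [0.73  0.349 0.   ]
dr 205 228 [0.516 0.377 0.009]
dr 225 241 [0.505 0.299 0.009]
purple 156 210 [0.502 0.548 0.009]
bat 281 177 [0.783 0.247 0.   ]
lamp [0.798 0.199 0.417]
lamp [0.867 0.123 0.528]
lamp [0.765 0.265 0.376]
lamp [0.783 0.136 0.39 ]
```

View pics/a.png

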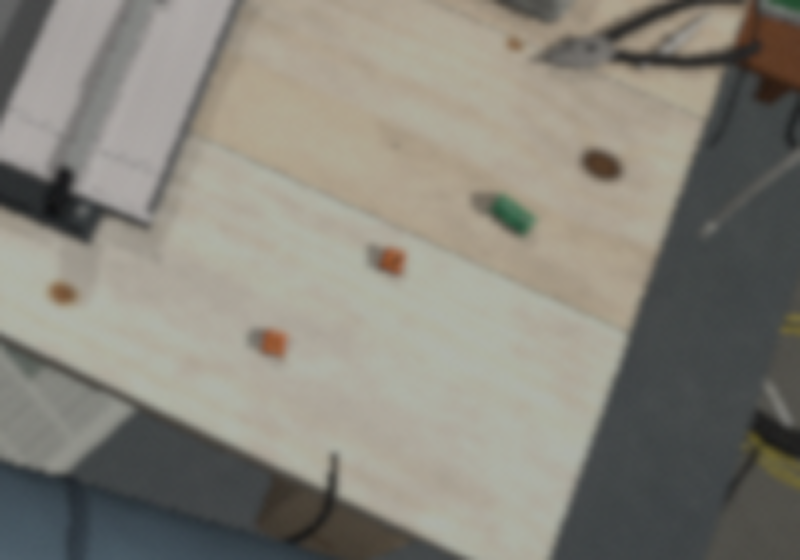

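View pics/b.png

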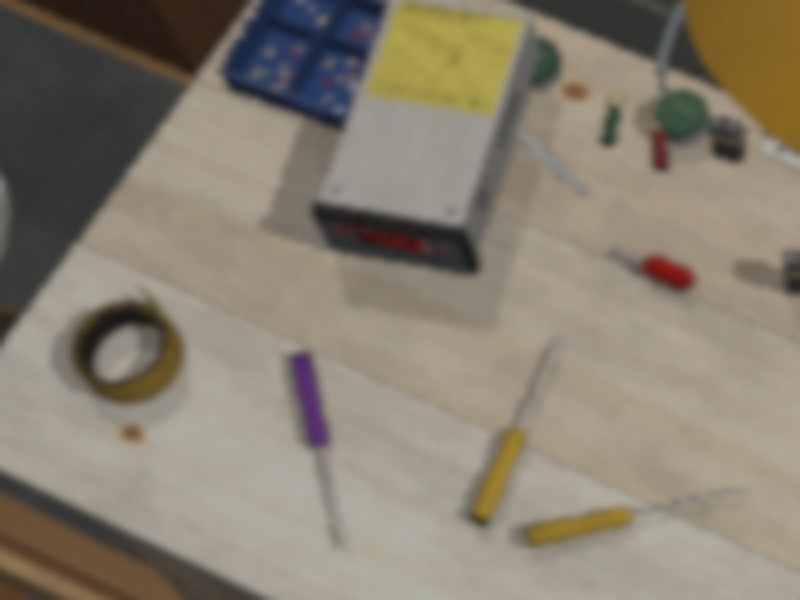

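```bash
cat >> h.py <<'E'
def down(yaw): return (R.from_euler('z',yaw)*R.from_quat([1,0,0,0])).as_quat()
def shot(n,tag):
    i=ctrl.camera_info(n);p,d=ctrl.camera(n);cv2.imwrite(f"pics/{tag}.png",p);np.save(f"pics/{tag}.npy",d);np.savez(f"pics/{tag}_i.npz",**{k:np.array(i[k]) for k in("camera_matrix","view")});return i,p,d
E
python3 - <<'E'
from h import *
ctrl.move_pose([0.5,-0.33,0.35],down(-.13)); shot("wrist","w0")
ctrl.move_pose([0.45,-0.08,0.4],down(-.13)); i,p,d=shot("wrist","w1")
print(np.round(i["view"],3).tolist(),np.round(i["camera_matrix"],1).tolist(),ctrl.read_position(),ctrl.read_joint_positions(),ctrl.read_clock())
cv2.imwrite("pics/w01.png",np.hstack([cv2.resize(cv2.imread(f"pics/w{k}.png"),(400,300)) for k in (0,1)]))
shot("top","top1")
E
```

```text
[[-0.131, -0.991, 0.001, -0.023], [-0.947, 0.126, 0.297, 0.348], [-0.295, 0.038, -0.955, 0.674], [0.0, 0.0, 0.0, 1.0]] [[360.5, 0.0, 315.9], [0.0, 360.5, 239.1], [0.0, 0.0, 1.0]] [ 0.45021024 -0.08104315  0.39941552] [-4.26662046e-01 -3.11480181e-01  1.80044433e+00 -2.57864712e-04
  1.65366809e+00  1.27567796e+00] 2.6833
```

View pics/w1.png

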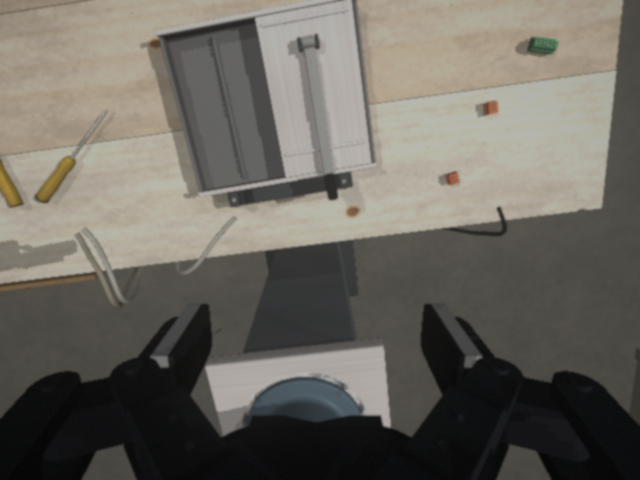

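View pics/w0.png

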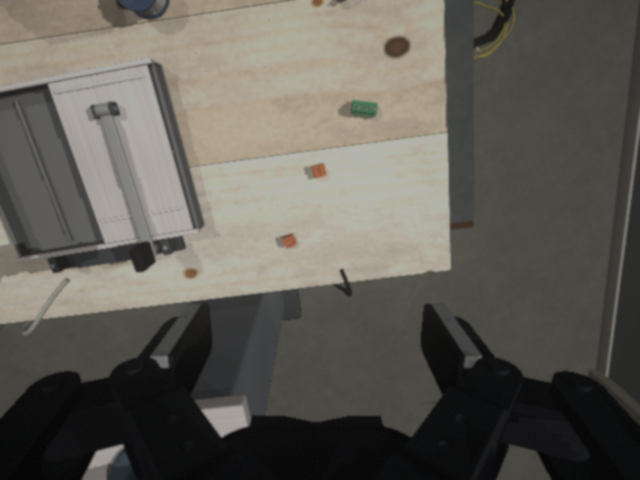

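Run:
```python
from h import *
L=lambda t:dict(np.load(f"pics/{t}_i.npz"))
for t,pts in(("w1",[(201,192,.026,"FL"),(374,164,.026,"FR"),(158,34,.026,"RL"),(331,175,.081,"griptop"),(543,45,.006,"g"),(490,108,.006,"o"),(453,178,.006,"o"),(0,0,0,"")]),("w0",[(201,228,.026,"FR"),(155,63,.026,"RR"),(20,256,.026,"FL"),(364,109,.006,"g"),(318.5,171,.006,"o"),(289,241,.006,"o")])):
    for u,v,z,n in pts: print(t,n,np.round(ray(L(t),u,v,z),4))
p1=cv2.imread("pics/w1.png");p0=cv2.imread("pics/w0.png")
f=lambda p,y0,y1,x0,x1,s:cv2.resize(p[y0:y1,x0:x1],None,fx=s,fy=s,interpolation=cv2.INTER_CUBIC)
A=f(p1,140,215,180,390,3.8); B=np.hstack([f(p0,85,260,270,395,2),f(p1,0,175,130,405,2)])
B=B[:,:798];A=A[:,:B.shape[1]];cv2.imwrite("pics/c.png",np.vstack([A,np.pad(B,((0,0),(0,A.shape[1]-B.shape[1]),(0,0))) if B.shape[1]<A.shape[1] else B])[:600]);print(A.shape,B.shape)
```

```text
w1 FL [0.4577 0.0827 0.026 ]
w1 FR [ 0.4645 -0.1669  0.026 ]
w1 RL [0.6625 0.0914 0.026 ]
w1 griptop [ 0.4644 -0.1038  0.081 ]
w1 g [ 0.5881 -0.4058  0.006 ]
w1 o [ 0.5176 -0.3368  0.006 ]
w1 o [ 0.4266 -0.2837  0.006 ]
w1  [0.7347 0.2941 0.    ]
w0 FR [ 0.4661 -0.173   0.026 ]
w0 RR [ 0.6693 -0.1646  0.026 ]
w0 FL [0.4596 0.0815 0.026 ]
w0 g [ 0.5873 -0.4052  0.006 ]
w0 o [ 0.5179 -0.3382  0.006 ]
w0 o [ 0.4266 -0.2844  0.006 ]
(285, 798, 3) (350, 798, 3)
```

View pics/c.png

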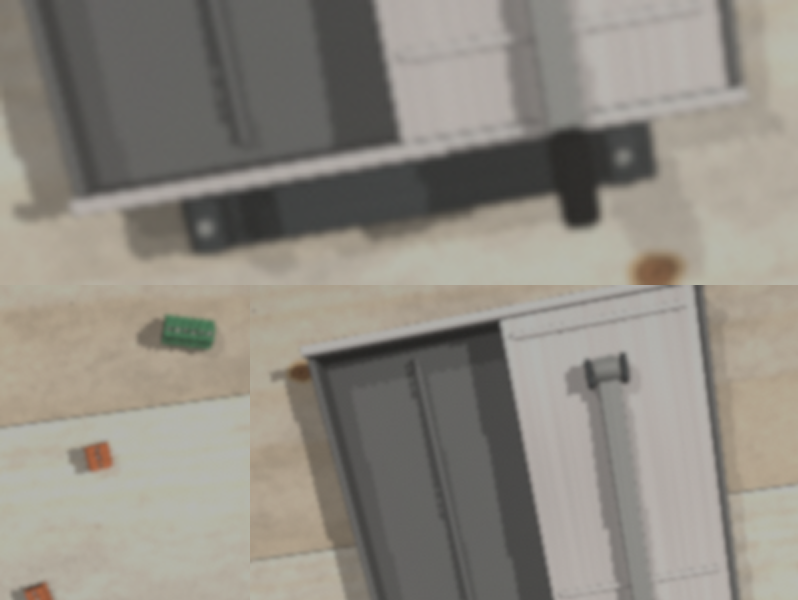

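```bash
cat >> h.py <<'E'
from scipy.optimize import least_squares
def rect(info,p,lo,hi,z,cx,cy,r,s=2000):
    """blobs with HSV in lo..hi near (cx,cy): world centre, long-axis yaw, dims"""
    hsv=cv2.cvtColor(p,cv2.COLOR_BGR2HSV);m=cv2.inRange(hsv,np.array(lo),np.array(hi))
    n,lab,st,c=cv2.connectedComponentsWithStats(m);out=[]
    for k in range(1,n):
        if st[k,4]<25: continue
        v,u=np.nonzero(lab==k)
        w=np.array([ray(info,a,b,z)[:2] for a,b in zip(u,v)])
        if np.hypot(*(w.mean(0)-[cx,cy]))>r: continue
        b=cv2.minAreaRect((w*1000).astype(np.float32));bp=cv2.boxPoints(b);e=[bp[1]-bp[0],bp[2]-bp[1]]
        e=max(e,key=np.linalg.norm);out.append((np.round(w.mean(0),4).tolist(),round(float(np.arctan2(e[1],e[0])%np.pi),3),np.round(b[1],1).tolist(),int(st[k,4])))
    return out
GR=((60,80,40),(90,255,255));OR=((0,130,80),(13,255,255));YE=((18,120,80),(32,255,255))
E
python3 - <<'E'
from h import *
L=lambda t:dict(np.load(f"pics/{t}_i.npz"))
obs=[("w1",199.7,194.7,-105,128),("w1",376,165.8,-105,-128),("w1",156.5,34,105,128),("w1",356,0,105,-128),("w0",201,228,-105,-128),("w0",155,63,105,-128)]
def P(q,x,y,z): c,s=np.cos(q[2]),np.sin(q[2]);return[q[0]+c*x-s*y,q[1]+s*x+c*y,z]
def res(q,o): return np.concatenate([proj(L(t),P(q,x/1e3,y/1e3,.026))-[u,v] for t,u,v,x,y in o])
for o in(obs,obs[:4]):
    r=least_squares(res,[.56,-.04,-.13],args=(o,));print(np.round(r.x,4),np.round(r.fun,1))
print("grip",P(r.x,-.119,-.062,.063))
for t in("w0","w1"):
    p=cv2.imread(f"pics/{t}.png")
    for n,c in(("g",GR),("o",OR),("y",YE)): print(t,n,rect(L(t),p,*c,.008,.55,0,.6))
p=cv2.imread("pics/top1.png");print(rect(L("top1"),p,*YE,.009,.5,.3,.4));print(rect(L("top1"),p,*OR,.007,.5,-.1,.5));print(rect(L("top1"),p,*GR,.007,.5,-.1,.5))
E
```

```text
[ 0.5615 -0.0388  0.0313] [-0.   1.1  0.5  0.7  0.7  0.1  1.3 -3.6 -1.2  4.2 -1.2 -0.9]
[ 0.5609 -0.0378  0.0275] [-0.9  1.3 -0.4  1.7  0.3  0.3  0.9 -2.5]
grip [np.float64(0.44363955028882635), np.float64(-0.10307694928463595), 0.063]
w0 g [([0.593, -0.406], 1.323, [27.8, 4.2], 77), ([0.5849, -0.4047], 1.285, [27.1, 4.9], 52)]
w0 o [([0.5188, -0.3385], 0.065, [13.6, 13.5], 87), ([0.4282, -0.2877], 0.237, [14.8, 7.5], 52), ([0.4266, -0.2793], 0.19, [13.8, 3.8], 26)]
w0 y []
w1 g [([0.593, -0.4077], 1.331, [27.3, 2.6], 43), ([0.5861, -0.4059], 1.323, [27.8, 2.7], 46)]
w1 o [([0.5185, -0.3353], 0.177, [13.0, 6.0], 42), ([0.4265, -0.2795], 0.142, [14.3, 6.6], 44)]
w1 y [([0.5015, 0.2975], 2.238, [16.2, 84.6], 573), ([0.4983, 0.3706], 0.113, [63.9, 20.9], 436)]
[([0.4685, 0.6725], 2.906, [32.2, 71.1], 106), ([0.5131, 0.3783], 0.119, [76.6, 14.8], 102), ([0.5024, 0.3022], 2.233, [14.5, 75.5], 101)]
[]
[([0.5892, -0.3988], 1.332, [21.9, 10.5], 27)]
```

View pics/top1.png

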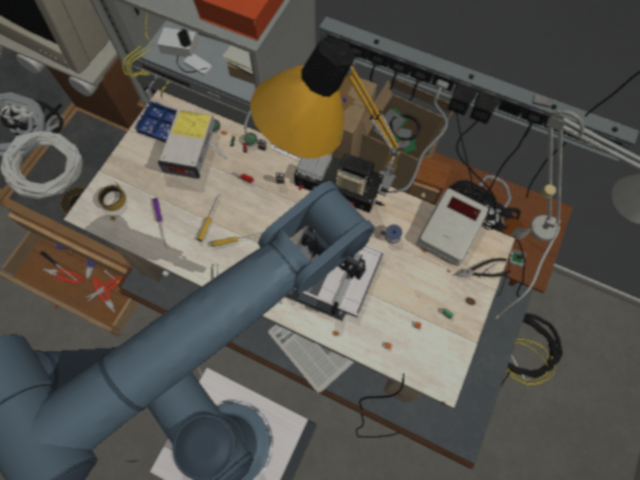

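```bash
cat >> h.py <<'E'
KX,KY,KA=.5612,-.0383,.029
KR=R.from_euler('z',KA)
def kit(x,y,z): return KR.apply([x,y,z])+[KX,KY,0]
def lev(th,s,y0=-.062,up=0):
    """TCP pose (pos,quat) holding the grip at lift th, slide s"""
    r=R.from_euler('y',th); g=r.apply([-.179,0,.028-.019+up])+[.060,y0+s,.035]
    return kit(*g),(KR*r*R.from_quat([1,0,0,0])).as_quat()
def slide(s0,s1,y0=-.062):
    q=ctrl.read_ee_rot()
    p,o=lev(0,s0,y0,.10);ctrl.grip(.05);ctrl.move_pose(p,o)
    p,o=lev(0,s0,y0);print("contact",ctrl.move_linear(p,o,.12,until_force=8))
    ctrl.grip(.0);print("w",ctrl.read_width(),ctrl.read_grasp_force())
    p,o=lev(.14,s0,y0);ctrl.move_linear(p,o,.05);print("F up",np.round(ctrl.read_wrist_force(),1),ctrl.read_width())
    p,o=lev(.14,s1,y0);ctrl.move_linear(p,o,.08);print("F end",np.round(ctrl.read_wrist_force(),1),ctrl.read_width())
    p,o=lev(.02,s1,y0);ctrl.move_linear(p,o,.05);print("F dn",np.round(ctrl.read_wrist_force(),1),ctrl.read_width())
    ctrl.grip(.04);ctrl.sleep(.4)
    p,o=lev(0,s1,y0,.13);ctrl.move_linear(p,o,.2)
E
python3 - <<'E'
from h import *
p,o=lev(0,0);print(p)
slide(0,.124)
ctrl.move_pose([.47,-.2,.35],down(.029))
i,p,d=shot("wrist","w2");print(ctrl.read_clock())
for n,c in(("g",GR),("o",OR),("y",YE)): print(n,rect(i,p,*c,.008,.55,0,.6))
E
```

```text
[ 0.44404778 -0.10372445  0.044     ]
contact False
w 0.012965098321145712 58.662938475608826
F up [-2.4  5.8  3.2] 0.013376403023211313
F end [-5.3 -0.   3.1] 0.013006280101652043
F dn [-3.9  0.4  0. ] 0.013350096670762068
11.2167
g [([0.5931, -0.4066], 1.288, [28.3, 3.1], 54), ([0.5859, -0.4054], 1.298, [28.4, 3.0], 49)]
o [([0.5183, -0.3343], 0.114, [12.9, 6.5], 56), ([0.428, -0.2873], 0.082, [12.9, 4.1], 32), ([0.4263, -0.2795], 0.078, [13.0, 5.5], 42)]
y []
```

View pics/w2.png

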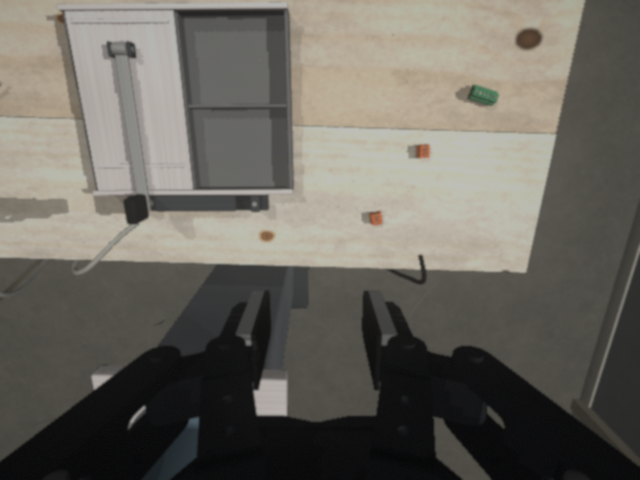

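```bash
cat >> h.py <<'E'
def find(col,x,y,z=.008,r=.06,kind="plug",tag="f"):
    """look from behind/above (x,y): world centre and long-axis yaw of colour blob(s) near there"""
    ctrl.move_pose([x-.06,y,.27],down(KA)); i,p,d=shot("wrist",tag)
    m=cv2.inRange(cv2.cvtColor(p,cv2.COLOR_BGR2HSV),np.array(col[0]),np.array(col[1]))
    m=cv2.morphologyEx(m,cv2.MORPH_CLOSE,np.ones((7,7)));n,lab,st,c=cv2.connectedComponentsWithStats(m);best=None
    for k in range(1,n):
        if st[k,4]<60: continue
        v,u=np.nonzero(lab==k);w=np.array([ray(i,a,b,z)[:2] for a,b in zip(u,v)])
        D=np.hypot(*(w.mean(0)-[x,y]))
        if D<r and (best is None or D<best[0]): best=(D,w)
    if best is None: return None
    b=cv2.minAreaRect((best[1]*1000).astype(np.float32));bp=cv2.boxPoints(b);e=max([bp[1]-bp[0],bp[2]-bp[1]],key=np.linalg.norm)
    return np.array(b[0])/1000,float(np.arctan2(e[1],e[0])%np.pi),np.round(b[1],1)
def pick(c,yaw,z,op):
    ctrl.grip(op);ctrl.move_pose([*c,z+.08],down(yaw));ctrl.move_linear([*c,z],None,.12,until_force=15)
    ctrl.grip(0);w=ctrl.read_width();ctrl.move_linear([*c,.12],None,.2);return w,ctrl.read_width(),ctrl.read_grasp_force()
def put(p,yaw,op):
    ctrl.move_pose([p[0],p[1],.12],down(yaw));print("hold",ctrl.read_width())
    ctrl.move_linear(p,None,.12,until_force=8);ctrl.grip(op);ctrl.sleep(.1);ctrl.move_linear([p[0],p[1],.12],None,.2)
E
cat > s1.py <<'E'
from h import *
i=dict(np.load("pics/w2_i.npz"));d=np.load("pics/w2.npy")
for u,v in((136,203),(136,207)):
    V=i["view"];print("grip top",V[:3,:3].T@(np.linalg.solve(i["camera_matrix"],[u,v,1])*d[v,u]-V[:3,3]))
c,a,s=find(GR,.588,-.4055,tag="fg");print(c,a,s)
yaw=a-np.pi/2;print(pick(c,yaw,.004,.065))
put(kit(.0515,-.063,.009),KA,.055)
print(ctrl.read_clock())
E
python3 s1.py
```

```text
grip top [0.4519343  0.01258057 0.0692065 ]
grip top [0.44744574 0.01238317 0.07074753]
[ 0.58890912 -0.40497775] 1.3325873613357544 [28.4 13.7]
(0.0296090098350346, 0.02991636718603601, 59.26255656522699)
hold 0.0292668223238378
18.525
```

```bash
cat > s2.py <<'E'
from h import *
for k,(x,y,px) in enumerate([(.5185,-.337,-.07),(.427,-.283,-.03)]):
    f=find(OR,x,y,tag=f"fo{k}");print(f)
    c,a,s=f; yaw=(a+np.pi/4)%(np.pi/2)-np.pi/4
    print(pick(c,yaw,.004,.05))
    put(kit(px,-.063,.009),KA,.045)
ctrl.move_pose([.44,-.06,.3],down(KA));shot("wrist","w3");print(ctrl.read_clock())
E
python3 s2.py
```

```text
(array([ 0.51860315, -0.33875952]), 0.029480691999197006, array([13.5, 13. ]))
(0.012440721069657365, 0.01279220891583856, 56.271096031414345)
hold 0.012268878686985127
(array([ 0.42635718, -0.28362473]), 1.7378697395324707, array([14. , 14.4]))
(0.01236515892733738, 0.012226578272436619, 56.34271382878069)
hold 0.01271764595048492
33.8333
```

View pics/w3.png

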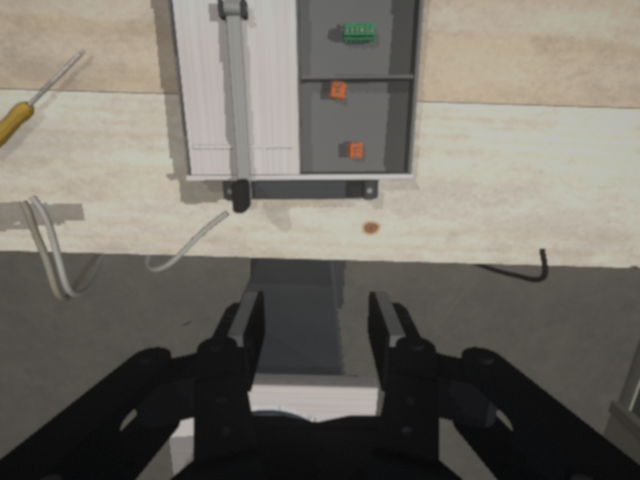

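Run:
```python
from h import *
i=dict(np.load("pics/w3_i.npz"));d=np.load("pics/w3.npy")
K=lambda w:np.round(KR.inv().apply(w-[KX,KY,0]),4)
for n,u,v,z in(("o",338,90,.011),("o",356,150,.011),("g",359,32,.011),("grip",240.5,190,.076),("FR",413,177,.026),("FL",186,179,.026)):
    V=i["view"];w=V[:3,:3].T@(np.linalg.solve(i["camera_matrix"],[u,v,1])*d[int(v),int(u)]-V[:3,3])
    print(n,K(ray(i,u,v,z)),"depth",K(w))
```

```text
o [-0.0091 -0.0438  0.011 ] depth [-0.0095 -0.0436  0.0151]
o [-0.0733 -0.0657  0.011 ] depth [-0.0731 -0.0652  0.0153]
g [ 0.0476 -0.0649  0.011 ] depth [ 0.0462 -0.0643  0.017 ]
grip [-0.1086  0.0568  0.076 ] depth [-0.1088  0.0572  0.0745]
FR [-0.1023 -0.1299  0.026 ] depth [-0.1059 -0.1369 -0.0002]
FL [-0.1045  0.1287  0.026 ] depth [-0.1038  0.1271  0.0306]
```

Run:
```python
from h import *
K=lambda w:np.round(KR.inv().apply(w-[KX,KY,0]),4)
ctrl.move_pose(kit(-.17,.0,.2),down(KA));i,p,d=shot("wrist","w4")
# orthorectify front area at z=.031 : kit x -.15..0, y -.14..0.14
xs=np.arange(-.02,-.16,-.0005)[:,None];
xs=np.arange(0,-.16,-.0005);ys=np.arange(.14,-.14,-.0005)
for z,t in((.031,"o31"),(.077,"o77")):
    m=np.array([[proj(i,kit(x,y,z)) for y in ys] for x in xs],np.float32)
    cv2.imwrite(f"pics/{t}.png",cv2.remap(p,m[...,0],m[...,1],cv2.INTER_LINEAR))
cv2.imwrite("pics/ov.png",np.vstack([cv2.imread("pics/o31.png"),cv2.imread("pics/o77.png")[:250]])[:600])
```

```text
(no output)
```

View pics/ov.png

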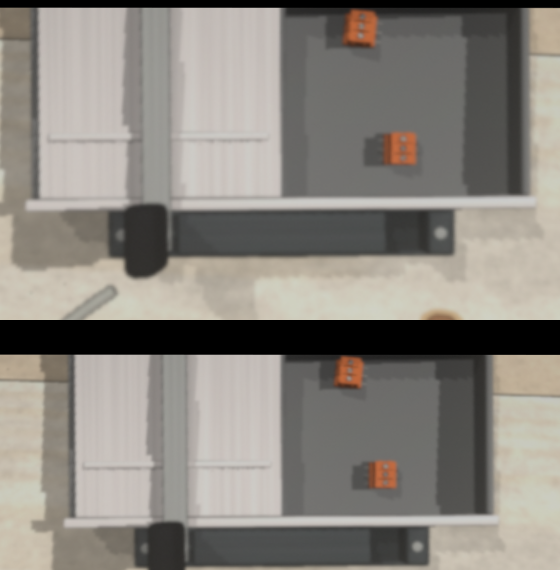

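```bash
cat > s3.py <<'E'
from h import *
slide(.124,0)
ctrl.move_pose(kit(-.17,.06,.25),down(KA));i,p,d=shot("wrist","w5")
ctrl.move_pose([.42,.30,.33],down(KA));i,q,d=shot("wrist","w6");print(ctrl.read_clock())
print(rect(i,q,*YE,.009,.5,.33,.3))
cv2.imwrite("pics/w56.png",np.hstack([cv2.resize(p,(400,300)),cv2.resize(q,(400,300))]))
E
python3 s3.py
```

```text
contact False
w 0.012823036818061984 58.929439187049866
F up [-4.2 -0.3  4.3] 0.013164133384156037
F end [3.9 6.8 0.4] 0.013728390257186043
F dn [ 7.   6.7 -2.6] 0.013239338977427222
42.8917
[([0.5131, 0.3739], 0.139, [80.3, 15.0], 817), ([0.5025, 0.2964], 2.245, [15.2, 80.1], 785)]
```

View pics/w56.png

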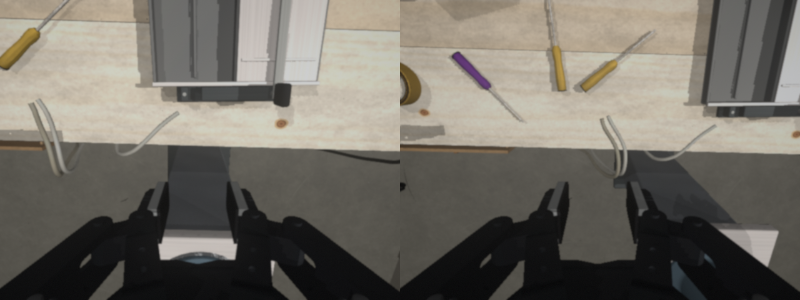

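```bash
cat > s4.py <<'E'
from h import *
i=dict(np.load("pics/w5_i.npz"));d=np.load("pics/w5.npy");V=i["view"]
for u,v in((452,148),(452,140)):
    w=V[:3,:3].T@(np.linalg.solve(i["camera_matrix"],[u,v,1])*d[v,u]-V[:3,3]);print("grip",np.round(KR.inv().apply(w-[KX,KY,0]),4))
for k,(x,y,a0,py) in enumerate([(.5025,.2964,-.897,.035),(.5131,.3739,.139,.092)]):
    f=find(YE,x,y,z=.009,tag=f"fd{k}");print(f)
    c,a,s=f; yaw=a0+(a-a0+np.pi/2)%np.pi-np.pi/2
    print(yaw,pick(c,yaw,.005,.05))
    put(kit(-.042,py,.0105),KA,.025)
ctrl.move_pose(kit(-.17,.06,.28),down(KA));i,p,d=shot("wrist","w7");print(ctrl.read_clock())
E
python3 s4.py
```

```text
grip [-0.1126 -0.0571  0.0752]
grip [-0.106  -0.0563  0.0754]
(array([0.50264359, 0.29611121]), 2.2471823692321777, array([15.7, 80.7]))Traceback (most recent call last):
  File "s4.py", line 8, in <module>
    print(yaw,pick(c,yaw,.005,.05))
              ~~~~^^^^^^^^^^^^^^^^
  File "h.py", line 57, in pick
    ctrl.grip(op);ctrl.move_pose([*c,z+.08],down(yaw));ctrl.move_linear([*c,z],None,.12,until_force=15)
                  ~~~~~~~~~~~~~~^^^^^^^^^^^^^^^^^^^^^^
workcell.IKError: the arm cannot take that pose within its joint ranges
```

```bash
sed -i 's/\.005,\.05)/.005,.05)/; s/(\.5025,\.2964,-\.897,\.035),(\.5131,\.3739,\.139,\.092)/(.5025,.2964,-.897,.035,np.pi),(.5131,.3739,.139,.092,0)/; s/(x,y,a0,py)/(x,y,a0,py,fl)/; s/pick(c,yaw,/pick(c,yaw+fl,/; s/,KA,\.025)/,KA+fl,.025)/' s4.py; python3 s4.py
```

```text
grip [-0.1126 -0.0571  0.0752]
grip [-0.106  -0.0563  0.0754]
(array([0.50283514, 0.29618402]), 2.2610621452331543, array([15.5, 80.6]))
-0.8805305083566386 (0.01444711890220211, 0.014947458950951092, 58.61733555793762)
hold 0.014828987239786089
(array([0.51260278, 0.37431854]), 0.13885122537612915, array([80.8, 15.3]))
0.13885122537612915 (0.015047548842524442, 0.01486615068240882, 58.54867726957309)
hold 0.014814274587909858
61.775
```

View pics/w7.png

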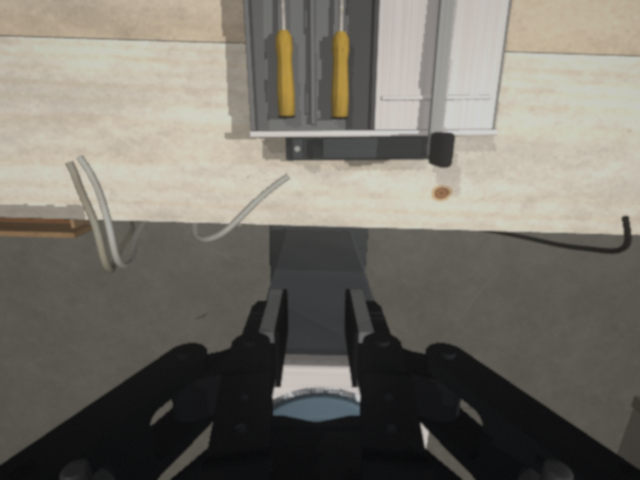

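Run:
```python
from h import *
i=dict(np.load("pics/w7_i.npz"));d=np.load("pics/w7.npy");V=i["view"]
for u,v in((286,70),(341,75),(283,10),(339,10),(441,142)):
    w=V[:3,:3].T@(np.linalg.solve(i["camera_matrix"],[u,v,1])*d[v,u]-V[:3,3]);print(np.round(KR.inv().apply(w-[KX,KY,0]),4))
print(ctrl.sign_off())
```

```text
[-0.0405  0.089   0.0184]
[-0.0453  0.0331  0.0188]
[0.0141 0.091  0.0132]
[0.0147 0.0357 0.011 ]
[-0.1089 -0.0563  0.0763]
the job is handed in; nothing more can be done
None
```

I packed the kit and handed the job in after about 62 s of the 210 s, but no verdict came back. From the camera checks, the one green and two orange plugs I found are in their bays, the cover is closed with the lever down in its first notch, and both yellow screwdrivers lie in the bed with blades to the rear.

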